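# Prove the mailbox lock: slide it to its station, key in, quarter turn and hold

## Robot

A 6-joint arm with a two-finger parallel gripper is mounted at the origin on the work surface. World frame = base frame: x ahead of the robot, y to its left, z up, the work surface at z = 0. Lengths are in mm, angles in rad, forces in N, time in s.
With the tool pointing down it reaches from about 275 to 775 mm from the base axis. Payload 14.6 kg.
Tool frame: the origin (TCP) lies at the very end of the fingers, on their centre line; the grasp point (between the pads) lies 19 mm behind it; z points along the fingers, y is the line along which they close (so a half turn about z gives the same grasp; the last joint's range is limited). The gripper opens to 85 mm and grips with 20 to 120 N. Pads are 22 mm wide; open, the fingers measure 114 mm over their backs; the gripper's body (76 mm by 85 mm) begins 54 mm behind the grasp point. The pads swing forward as they close: fully open they stand 13 mm farther back than shut.
Start: joints at [1.058, 0.263, -0.048, 1.259, 0, 1.415], TCP at [183.867, 491.753, 231.278] pointing down, gripper open.
Joint ranges: [-2.65, 2.65], [-0.89, 1.7], [-1.18, 1.37], [-2.13, 2.11], [-1.35, 1.29], [-3.14, 3.14]. Speed limits (rad/s): [1.89, 1.89, 2.57, 2.79, 3.14, 3.14].

## Interface

Orientations are given as a unit quaternion [w, x, y, z].
In Python, from rig import bot gives the robot as it stands. The module is installed in compiled form; this text tells all that it offers.
- The arm moves only by the tool play_rows, never from a script. Its argument "plan" is one flat list of numbers, 7 for each row, row after row: the opening in per cent of the stroke, from 0 (shut) to 100 (fully open), then the shift along the tool's x, y, z in mm, then the turn, a rotation vector about the tool's x, y, z in rad. A call has 1 to 10 rows; each row is the pose to reach, as a shift and turn from the pose commanded when the call began, along the tool's axes at that moment; what a row does not reach only later rows make up. A row lasts 1/8 s, in which the tool goes at most 62.5 mm and 10.7 degrees, less where a joint would pass 70% of its speed; a pose out of reach is approached as far as the arm can. A call with a gripper value outside its range is refused whole. The fingers move at their own pace and stop on an object; the grip force is fixed at half the most. Time passes only in rows, so rows that repeat a pose let the fingers close. It gives the time, the measured TCP pose, the force, the opening and the grip force at its end, in the units of the state.
- bot.sense(): the state, without advancing time (a new reading comes with each control period).
- bot.read_camera(name): name is "side" or "top"; returns (picture, depth): 384x512x3 uint8, red, green, blue; 384x512 float32, mm along the optical axis (not along the pixel's ray), 0 where there is no reading.
- bot.camera_params(name): a dict with "fx", "fy", "cx", "cy" (pixels), "world_to_cam" (4x4, takes a point from world to camera coordinates). Camera axes: x right, y up, looking along -z (the intrinsics and any distortion apply to the point x, -y, -z); pixel columns grow to the right and rows downward; lengths in mm; the calibration is good to about 2 mm. A picture is of the moment at which its call begins. camera_params takes no time and is no camera call.
- bot.job_done(): hands the job in; it is judged then, once.
Trained networks look in the newest picture that a camera, given by its name, has taken for a name from the list of things; names that differ only in an ending like _2 or _b are one class to them, and where a whole thing is asked for, a point or a joint stands for the part that bears it (a point fixed in the world has none). Each returns a list of dicts, best first, with "conf" (0 to 1); they miss things now and then, are a little off and sometimes report something else, mostly with a low value. They report only what shows in the picture. A call takes as long as a camera call. They do not tell look-alikes from the thing itself.
- bot.boxes_of(camera, target): "at" ([x, y, z] in mm, in the coordinates of the camera as it stood for that picture, good to about 4 mm: the middle of the surface that is visible of it).
The state is a dict: "time_s": time; "qpos": joint angles; "qvel": joint speeds; "joint_efforts": joint torques, N m; "ee_pos": TCP position; "ee_rot": TCP orientation; "ft_force": force on the tool from outside, world axes, zero at the start; "torque": the same for the moment, N m; "opening": opening from 0.0 (shut) to 1.0 (fully open); "grasp_force": force on a finger pad.
Only numpy, scipy, OpenCV 4.12 (cv2) and the standard library are available. Lean on these libraries where they do the work, as an engineer would, in place of code of your own. Each camera call takes 0.05 s, during which the arm holds its last target. There are 200 camera calls.

## Task

The mailbox lock stands in a carrier on a rail. Push the carrier along to the next station, beside the keeper post, until it clicks into the detent; then take the round-headed key from the wooden key block, push it fully home into the lock past the sticky pins, and turn it a quarter turn clockwise (seen from above). The lock springs back, so finish while still holding the key turned, and leave the square-headed key and the other things on the counter where they are.

Things in the scene. Friction and masses are not known exactly. Their poses are not given: they have to be found in the camera images.
- rail: Fixed rail on a dark wooden base, 360 mm long (its y axis), 74 mm wide, 16 mm high, turned only about the vertical. Origin: middle of the underside. The carrier slides along its +y (to the robot's left). A dark forked keeper post, 50 mm high, stands at rail x = +57, y = +20 mm; at the station the carrier's middle is level with it.
- carrier (a joint): Carrier position, m: its middle is at rail x = 0, y = -0.100 + value. Starts at 0 to 0.050, travel ends at 0.200. Station detent at 0.120 (right within 4 mm). Slides with 1 to 2 N; from about 0.109 a sprung ball climbs a rib (about 5 to 8 N more), drops in past 0.115 and centres itself. Pushing on past the station takes the same force.
- carrier_mid (a point): Centre of the lock housing's top, 73 mm above the counter; moves with the carrier, axes as the rail. Base plate 70 x 70 mm, top at 28 mm; on it the steel housing 56 x 56 mm up to 73 mm. Push on its plain -y face (robot's right), 28 mm from the middle, at 42 to 70 mm height. A brass cam tongue sticks out 50 mm from the lock axis along +y, at 38 mm height.
- keyway (a point): Centre of the keyway mouth in the round brass plug (30 mm), 75 mm above the counter over the carrier's middle; turns with the plug, z up. Slot 14.5 mm (y) x 5.5 mm (x), mouth chamfered 2.5 mm, 34 mm deep; at rest its y is along the rail. Sprung sticky pins at 11 and 19 mm depth (sides +x, -x) yield to 5 to 20 N; wiggling the key sideways (x, under 1 mm) helps. Key fits either way.
- lock_plug (a joint): Turn of the lock plug, rad: 0 at rest, grows clockwise seen from above to a stop at 1.571 (a quarter; 1.30 or more counts). A return spring (about 0.03 to 0.08 N m) drives it back to 0 when let go. The key has about 0.15 rad of play before the plug follows.
- round_key: The key that fits, steel, standing bow up in the key block. Origin: centre of the head's underside (shoulder); z up, y across the width, x through the thickness. Disc head 34 mm across, 9 mm thick, centre 19 and top 36 mm above the origin; shoulder 26 x 9 x 8 mm. Blade below: 12 (y) x 4 (x) x 30 mm, round tip. 45 g. Fully home when the shoulder sits on the plug.
- round_key_tip (a point): Tip of the round-headed key's blade, 30 mm below the key's origin.
- square_key: The other key, to be left: same blade, but a square head 34 mm wide, 36 mm high, 9 mm thick. Same origin and axes. Stands in the other slot of the key block; either key may be in either slot.
- key_block: Fixed wooden block 56 (x) x 130 (y) x 42 mm high with two through slots at y = -35 and +35 mm, 5.5 x 14.5 mm (long side along y), in which the keys stand with their shoulders on the block's top. Origin at the centre of the underside.
- button_jar: Glass jar of brown buttons with cork stopper, 76 mm across, 110 mm high; leave alone. Origin under its centre.
- dish: White ceramic dish, 110 mm across, 28 mm high; leave alone. Origin under its centre.
- lint_brush: Steel lint brush, 200 mm long, lying flat, 25 mm high; leave alone. Origin under the neck between head (+x) and handle.
- mug: Mug, 80 mm across, 95 mm high, with a handle; leave alone. Origin under its centre.
Not all that is in view belongs to the job. What is shaped like the round_key but red is not meant.

How it is judged (in metres and radians):
On the way, in this order (a step that is already met when the one before it is completed fails the run):
1. the carrier sits in the station detent (value of joint carrier between 0.116 and 0.124 m), for 0.3 s.
2. the round-headed key is fully home in the keyway, the plug not yet turned (all of step 1 and z of round_key_tip in the frame of keyway between -0.034 and -0.027 m and horizontal distance between round_key_tip and keyway below 0.004 m and angle between round_key's own z axis and vertical below 0.15 rad and angle between the y axis of round_key and the y axis of keyway, either way round below 0.35 rad and value of joint lock_plug below 0.35 rad), for 0.1 s.
3. the key has turned the plug a quarter turn clockwise (all of step 1 and z of round_key_tip in the frame of keyway between -0.034 and -0.027 m and horizontal distance between round_key_tip and keyway below 0.004 m and angle between round_key's own z axis and vertical below 0.15 rad and angle between the y axis of round_key and the y axis of keyway, either way round below 0.35 rad and value of joint lock_plug above 1.3 rad), for 0.2 s.
At the end, for the whole second after the job is handed in: Carrier within 4 mm of the station (joint 0.116 to 0.124); the round-headed key upright and home in the keyway (tip 27 mm or more below the mouth, within 4 mm of its axis); plug at 1.30 rad or more and still; the fingers still gripping the key (all of step 3 and velocity of joint lock_plug between -0.2 and 0.2 rad/s and contact force between the fingers and round_key above 2 N); the arm keeps its last pose, push and grip.
It fails at once if the corked glass jar of buttons is moved more than 25 mm (distance of button_jar from where it was at the start of the episode above 0.025 m).
It fails at once if the white dish is moved more than 25 mm (distance of dish from where it was at the start of the episode above 0.025 m).
It fails at once if the lint brush is moved more than 25 mm (distance of lint_brush from where it was at the start of the episode above 0.025 m).
It fails at once if the mug is moved more than 25 mm (distance of mug from where it was at the start of the episode above 0.025 m).
It fails at once if the square-headed key is moved more than 15 mm (distance of square_key from where it was at the start of the episode above 0.015 m).
It also fails if it takes over 66 s, if anything falls off the work surface, if the arm or the gripper's body presses on something with over 40 N, if the wrist force passes 120 N, or if a joint passes its speed limit or range.

## Working session

There is one attempt and no reset: what is moved stays moved. The work goes in short steps, Python scripts to look and compute and a tool call to move; the robot and the scene stay as the last step left them, time stands still between calls to the robot, and variables do not carry over. Pictures are saved under pics/ and viewed, at most 10 in all, crops included, and the job is handed in when it is done.

Besides the shell and the picture viewer there is one more tool, called after "Call:" by a JSON object that holds its "op" and its "data". play_rows: Moves the arm, as the interface text tells. Its arguments: {"type":"object","properties":{"plan":{"type":"array","items":{"type":"number"}}},"required":["plan"]}

```bash
mkdir -p pics; cat > h.py <<'E'
import numpy as np, cv2
from rig import bot
def snap(cam):
    im,d=bot.read_camera(cam); return im,d
def T(cam): return np.array(bot.camera_params(cam)["world_to_cam"])
def w(cam,p):
    return (np.linalg.inv(T(cam))@np.r_[p,1])[:3]
def unproj(cam,u,v,d):
    c=bot.camera_params(cam)
    return w(cam,[(u-c["cx"])/c["fx"]*d,-(v-c["cy"])/c["fy"]*d,-d])
def proj(cam,P):
    c=bot.camera_params(cam); q=T(cam)@np.r_[P,1]
    return np.array([c["cx"]+c["fx"]*q[0]/-q[2], c["cy"]-c["fy"]*q[1]/-q[2]])
E
python3 - <<'E'
from h import *
s=bot.sense(); print(s)
for c in("side","top"):
    im,d=snap(c); cv2.imwrite(f"pics/{c}0.png",im[...,::-1]); np.save(c+"0d.npy",d); print(c,bot.camera_params(c))
    for t in("round_key","square_key","key_block","rail","carrier","keyway","button_jar","dish","lint_brush","mug"):
        print(c,t,[(w(c,b["at"]).round(0).tolist(),round(b["conf"],2),proj(c,w(c,b["at"])).round().tolist()) for b in bot.boxes_of(c,t)])
E
```

```text
{'time_s': 0.0, 'qpos': array([ 1.05772381e+00,  2.63560825e-01, -4.89282601e-02,  1.25940253e+00,
       -5.78774184e-06,  1.41550226e+00]), 'qvel': array([ 7.55426345e-05, -8.97749675e-04,  3.86961536e-04,  5.54821730e-04,
        6.47143998e-04,  2.52571877e-04]), 'joint_efforts': array([-2.36542328e-03, -6.37627387e+01,  3.84564793e+01,  1.37771046e-02,
       -9.99401504e-05,  1.90606579e-05]), 'ee_pos': array([183.72160368, 491.51648554, 230.80863559]), 'ee_rot': array([-1.76891544e-04,  1.77936603e-01,  9.84041801e-01, -5.18294736e-04]), 'ft_force': array([ 0.5262756 , -0.73100047, -0.14270516]), 'torque': array([-0.02340269, -0.02825824,  0.02467886]), 'grasp_force': 0.0, 'opening': 0.9993760641361789}
side {'fx': 436.049746110884, 'fy': 436.049746110884, 'cx': 249.78265753170413, 'cy': 187.09633453255333, 'world_to_cam': array([[-9.48812774e-01, -3.15803329e-01,  4.75165821e-03,
         5.76450306e+02],
       [ 2.04465026e-01, -6.02697680e-01,  7.71329735e-01,
        -9.12929297e+01],
       [-2.40724684e-01,  7.32819053e-01,  6.36417993e-01,
        -1.00911724e+03],
   
[... 1374 characters left out ...]
00000e+00]])}
top round_key [([466.0, 369.0, 60.0], 0.61, [160.0, 244.0])]
top square_key [([574.0, 257.0, 79.0], 0.67, [206.0, 198.0])]
top key_block [([561.0, 292.0, 45.0], 0.95, [194.0, 206.0])]
top rail [([602.0, -64.0, 12.0], 0.8, [335.0, 191.0])]
top carrier []
top keyway [([620.0, -144.0, 75.0], 0.76, [372.0, 178.0]), ([612.0, -139.0, 70.0], 0.66, [370.0, 182.0]), ([604.0, -66.0, 14.0], 0.6, [336.0, 190.0])]
top button_jar [([773.0, 146.0, 81.0], 0.56, [252.0, 119.0])]
top dish [([367.0, 151.0, 19.0], 0.59, [251.0, 285.0])]
top lint_brush [([340.0, -167.0, 22.0], 0.92, [383.0, 296.0])]
top mug [([687.0, 388.0, 50.0], 0.63, [157.0, 157.0]), ([552.0, 323.0, 69.0], 0.31, [180.0, 208.0])]
```

```bash
python3 - <<'E'
import cv2,numpy as np
a=cv2.imread("pics/side0.png");b=cv2.imread("pics/top0.png")
cv2.imwrite("pics/top0x.png",cv2.resize(b[100:300,130:430],None,fx=2.6,fy=2.6,interpolation=cv2.INTER_CUBIC))
cv2.imwrite("pics/side0x.png",cv2.resize(a[110:330,130:400],None,fx=2.7,fy=2.7,interpolation=cv2.INTER_CUBIC))
E
```

```text
(no output)
```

View pics/top0x.png

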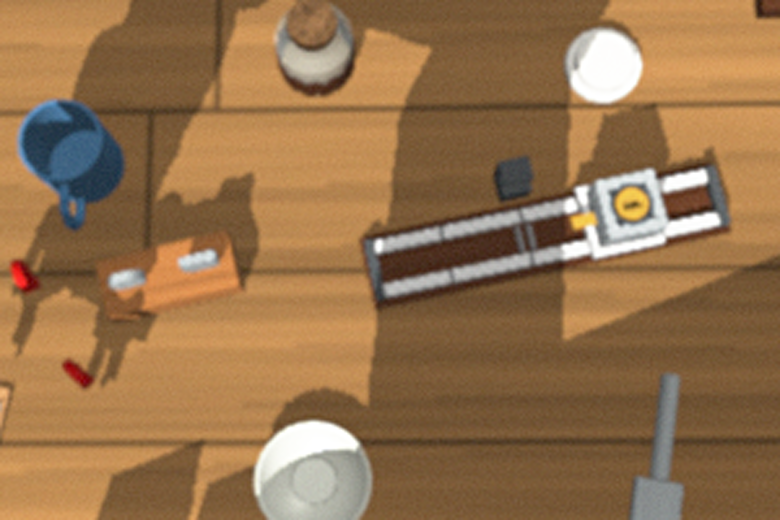

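View pics/side0x.png

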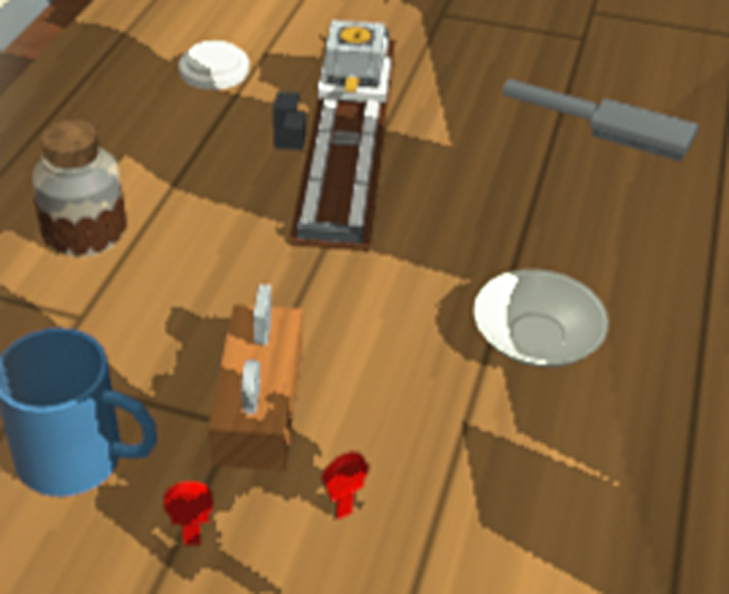

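Two steel keys stand in the block: side px (227,226) with straight, square corners, and side px (223,254) with a rounded outline. The two red ones at side px (200,299) and (258,288) are not meant. I'll confirm in an enlarged crop and measure.

```bash
cat >> h.py <<'E'
def cloud(cam,d):
    c=bot.camera_params(cam); v,u=np.nonzero(d>0); z=d[v,u]
    P=np.c_[(u-c["cx"])/c["fx"]*z,-(v-c["cy"])/c["fy"]*z,-z,np.ones(len(z))]
    return (np.linalg.inv(T(cam))@P.T).T[:,:3],u,v
def box(P): 
    r=cv2.minAreaRect(P[:,:2].astype(np.float32)); return np.round(r[0],1),np.round(r[1],1),round(r[2],1)
E
python3 - <<'E'
from h import *
a=cv2.imread("pics/side0.png")
cv2.imwrite("pics/keys.png",cv2.resize(a[205:290,195:270],None,fx=7,fy=7,interpolation=cv2.INTER_CUBIC))
for c in("side","top"):
    P,u,v=cloud(c,np.load(c+"0d.npy"))
    def sel(x0,x1,y0,y1,z0,z1):
        m=(P[:,0]>x0)&(P[:,0]<x1)&(P[:,1]>y0)&(P[:,1]<y1)&(P[:,2]>z0)&(P[:,2]<z1); return P[m]
    for n,b in dict(table=(450,520,180,240,-20,20),housing=(540,700,-220,-60,64,85),plug=(540,700,-220,-60,74,85),rail=(520,700,-220,180,8,30),blocktop=(500,620,200,420,34,50),keyA=(500,620,295,400,52,100),keyB=(500,620,200,290,52,100)).items():
        Q=sel(*b); 
        if len(Q)>5: print(c,n,len(Q),Q.mean(0).round(1),np.percentile(Q[:,2],[3,50,97]).round(1),*box(Q))
E
```

```text
side table 611 [ 4.845e+02  2.107e+02 -2.000e-01] [-2.6 -0.2  2.1] [485.  210.3] [69.8 59.5] 0.7
side housing 261 [ 620.6 -137.2   72.1] [65.4 72.7 75.5] [ 622.4 -142.2] [56.3 60.4] 10.5
side plug 53 [ 620.5 -140.5   75. ] [74.1 75.  76.5] [ 620.1 -140.4] [50.9 44.4] 6.0
side rail 936 [600.2 -14.4  17.4] [ 8.5 16.2 28.8] [619.9 -51. ] [108.1 323.1] 11.9
side blocktop 1212 [562.5 304.9  41.8] [36.9 41.9 44.7] [584.9 308.2] [102.7 150.1] 13.8
side keyA 164 [576.8 355.8  67.9] [53.1 69.5 77.9] [579.6 360.3] [98.8 25.5] 46.2
side keyB 104 [570.5 265.5  71.1] [54.  75.7 79.6] [572.2 260.1] [ 9.1 36.9] 15.1
top table 644 [484.6 209.8   0.6] [-3.   0.5  4.4] [485.5 210.2] [68.7 59.4] 0.4
top housing 538 [ 620.5 -144.6   73.4] [67.3 73.7 77.3] [ 621.5 -145.5] [56.4 57.6] 11.7
top plug 238 [ 620.3 -145.2   75.4] [74.  75.2 77.6] [ 621.2 -144.9] [55.1 55.8] 11.8
top rail 1658 [599.6 -38.9  16.1] [ 8.2 16.  28.6] [615.9 -33.2] [109.8 383.1] 11.8
top blocktop 1029 [563.9 292.6  42.5] [38.5 42.5 46.5] [585.6 303.7] [102.1 142.4] 13.4
top keyA 103 [570.9 340.1  69.8] [53.9 71.8 78.4] [579.2 354.4] [97.  30.1] 50.9
top keyB 83 [571.6 257.4  73. ] [53.7 76.9 80.8] [572.7 258.1] [ 9.3 33.9] 13.3
```

View pics/keys.png

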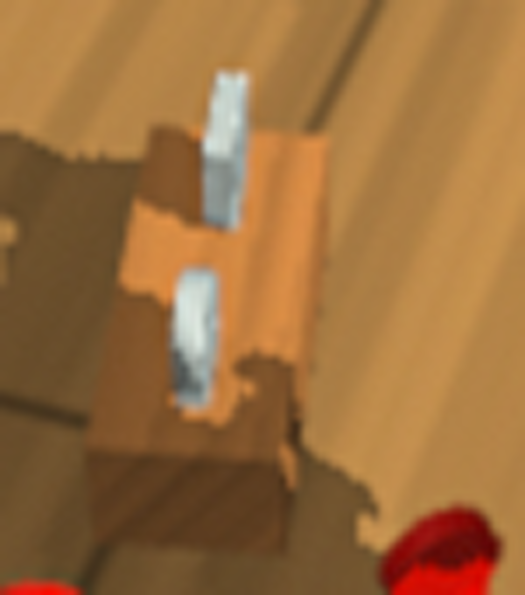

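The crop confirms it: the far key (crop 225,150) has a flat square end; the near one (195,340) has a rounded disc outline, so the near key (larger y) is the round_key.

```bash
python3 - <<'E'
from h import *
for c in("side","top"):
    P,u,v=cloud(c,np.load(c+"0d.npy"))
    L=np.array([621.,-145]);
    for y in (0.206,):
        ax=np.array([np.cos(y),np.sin(y)]);ay=np.array([-np.sin(y),np.cos(y)])
        q=np.c_[(P[:,:2]-L)@ax,(P[:,:2]-L)@ay]
        m=(abs(q[:,0])<60)&(P[:,2]>5)&(P[:,2]<24)&(q[:,1]>-150)&(q[:,1]<330)
        h,e=np.histogram(q[m&(abs(q[:,0])<34)][:,1],bins=np.arange(-150,330,8)); i=np.nonzero(h>5)[0]
        print(c,"rail y extent",np.percentile(q[m&(abs(q[:,0])<45)][:,1],[0,.5,1,99,99.5,100]).round(1))
        m2=m&(q[:,1]>60)&(q[:,1]<220)&(P[:,2]<20); print("rail x extent",np.percentile(q[m2&(abs(q[:,0])<48)][:,0],[0,1,50,99,100]).round(1), "rect",box(P[m2&(abs(q[:,0])<46)]))
        m3=(P[:,2]>30)&(P[:,2]<58)&(q[:,0]>35)&(q[:,0]<90)&(q[:,1]>0)&(q[:,1]<250); print("post",m3.sum(), box(P[m3]), q[m3].mean(0),)
        m4=(P[:,2]>71)&(P[:,2]<90)&(abs(q[:,0])<45)&(abs(q[:,1])<45); print("house",box(P[m4]),np.percentile(q[m4],[1,99],axis=0).round(1).tolist())
    m=(P[:,0]>530)&(P[:,0]<580)&(P[:,1]>220)&(P[:,1]<370)&(P[:,2]>50)&(P[:,2]<90)
    A=P[m&(P[:,1]>295)];B=P[m&(P[:,1]<295)]
    A=A[(A[:,0]<575)]
    for n,Q in(("A",A),("B",B)):
        t=Q[Q[:,2]>np.percentile(Q[:,2],97)-7]
        print(n,len(Q),box(Q),"top",t.mean(0).round(1),Q[:,2].max().round(1))
    m=(P[:,0]>505)&(P[:,0]<612)&(P[:,1]>220)&(P[:,1]<380)&(P[:,2]>39)&(P[:,2]<47)
    y=.233;q=np.c_[P[m][:,:2]@[np.cos(y),np.sin(y)],P[m][:,:2]@[-np.sin(y),np.cos(y)]]
    pc=np.percentile(q,[1,4,50,96,99],axis=0).round(1); print("block rotated",pc.tolist())
E
```

```text
side rail y extent [-101.9  -94.6  -84.8  252.9  253.8  254.9]
rail x extent [-36.1 -35.1   1.8  44.2  47.6] rect (array([596.7,  -6.7]), array([ 80.9, 159.2]), 11.9)
post 92 (array([661.5, -40.4]), array([24.1, 33.8]), 13.2) [62.34745701 98.46594828]
house (array([ 622.6, -142.2]), array([56.2, 60.3]), 10.4) [[-25.4, -26.6], [28.8, 31.6]]
A 101 (array([555.1, 331.6]), array([ 9.2, 30.4]), 14.2) top [554.8 332.6  75.2] 79.9
B 106 (array([572. , 261.1]), array([ 9.1, 34.9]), 15.1) top [571.9 261.9  77.6] 80.7
block rotated [[589.2, 93.1], [590.8, 97.9], [612.6, 164.2], [643.2, 219.0], [644.7, 221.5]]
top rail y extent [-137.4 -104.5 -102.9  249.1  250.9  328.5]
rail x extent [-48.  -36.3   0.8  42.1  47.9] rect (array([590.5,  -8.5]), array([ 85.9, 163.1]), 14.6)
post 137 (array([658.9, -43.4]), array([29.6, 29.9]), 15.3) [59.12634914 92.53526017]
house (array([ 621.5, -144.9]), array([56. , 56.4]), 11.3) [[-27.2, -27.6], [27.6, 27.7]]
A 77 (array([556.5, 326. ]), array([10., 33.]), 14.8) top [556.5 326.2  76.4] 82.9
B 85 (array([572.7, 258.1]), array([ 9.3, 33.9]), 13.3) top [572.7 258.   78.3] 81.6
block rotated [[589.3, 90.0], [590.6, 93.4], [612.3, 154.4], [643.4, 214.8], [644.9, 218.2]]
```

```bash
cat >> h.py <<'E'
from scipy.spatial.transform import Rotation as R
def go(p,yang,cur=None):
    "shift & turn (tool axes) to TCP p, tool down, tool y at world angle yang"
    s=bot.sense(); q=s["ee_rot"]; R0=R.from_quat([q[1],q[2],q[3],q[0]])
    y=np.array([np.cos(yang),np.sin(yang),0]); z=np.array([0,0,-1.]); x=np.cross(y,z)
    R1=R.from_matrix(np.c_[x,y,z]); p0=s["ee_pos"] if cur is None else cur
    print("shift",R0.inv().apply(np.array(p)-p0).round(1).tolist(),"turn",(R0.inv()*R1).as_rotvec().round(3).tolist())
def st():
    s=bot.sense(); q=s["ee_rot"]; Rm=R.from_quat([q[1],q[2],q[3],q[0]]).as_matrix()
    print(round(s["time_s"],2),s["ee_pos"].round(1),"yang",np.arctan2(Rm[1,1],Rm[0,1]).round(3),"tilt",Rm[:2,2].round(3),"F",s["ft_force"].round(1),"T",s["torque"].round(2),"op",round(s["opening"],3),"g",round(float(s["grasp_force"]),1),"q",s["qpos"].round(2))
Y=0.206; AX=np.array([np.cos(Y),np.sin(Y),0]); AY=np.array([-np.sin(Y),np.cos(Y),0])
E
python3 - <<'E'
from h import *
L=np.array([621.5,-145,0]); t=L-64*AY; print(t)
go(t+[0,0,200],Y+np.pi)
E
```

```text
[ 634.59095161 -207.64684338    0.        ]
shift [-667.1, -497.3, 31.3] turn [0.0, 0.0, -2.135]
```

Call:
{"op": "play_rows", "data": {"plan": [0, -667, -497, 31, 0, 0, -2.135, 0, -667, -497, 31, 0, 0, -2.135, 0, -667, -497, 31, 0, 0, -2.135, 0, -667, -497, 31, 0, 0, -2.135, 0, -667, -497, 31, 0, 0, -2.135, 0, -667, -497, 31, 0, 0, -2.135, 0, -667, -497, 31, 0, 0, -2.135, 0, -667, -497, 31, 0, 0, -2.135, 0, -667, -497, 31, 0, 0, -2.135, 0, -667, -497, 31, 0, 0, -2.135]}}

```text
time_s: 2.35
ee_pos: [478.2, 40.7, 211.6]
ee_rot: [0.0, -0.588, 0.809, -0.0]
ft_force: [0.8, 0.8, 1.3]
opening: 0.003
grasp_force: 0.0
```

```bash
python3 - <<'E'
from h import *
st(); L=np.array([621.5,-145,0]); t=L-64*AY
go(t+[0,0,200],Y+np.pi)
E
```

```text
2.35 [478.2  40.7 211.6] yang 2.828 tilt [0.001 0.   ] F [0.8 0.8 1.3] T [ 0.02 -0.03 -0.01] op 0.003 g 0.0 q [-0.09  0.19 -0.2   1.18  0.   -1.34]
shift [188.0, -225.4, 11.7] turn [-0.001, 0.0, -0.52]
```

Call:
{"op": "play_rows", "data": {"plan": [0, 188, -225, 12, 0, 0, -0.52, 0, 188, -225, 12, 0, 0, -0.52, 0, 188, -225, 12, 0, 0, -0.52, 0, 188, -225, 12, 0, 0, -0.52, 0, 188, -225, 12, 0, 0, -0.52, 0, 188, -225, 12, 0, 0, -0.52, 0, 188, -225, 12, 0, 0, -0.52, 0, 188, -225, 12, 0, 0, -0.52]}}

```text
time_s: 3.35
ee_pos: [631.8, -205.7, 200.0]
ee_rot: [-0.0, 0.775, -0.632, 0.0]
ft_force: [0.6, -0.3, 0.9]
opening: -0.0
grasp_force: 0.0
```

```bash
python3 - <<'E'
from h import *
st(); L=np.array([621.5,-145,0]); t=L-64*AY
go(t+[0,0,52],Y+np.pi)
P,u,v=cloud("top",snap("top")[1])
q=np.c_[(P-L)@AX,(P-L)@AY]
m=(P[:,2]>71)&(P[:,2]<80)&(abs(q[:,0])<45)&(abs(q[:,1])<45); print("house",box(P[m]))
E
```

```text
3.35 [ 631.8 -205.7  200. ] yang -2.94 tilt [ 0. -0.] F [ 0.6 -0.3  0.9] T [-0.05 -0.    0.02] op -0.0 g 0.0 q [-0.44  0.52  0.28  1.33  0.   -2.21]
shift [2.4, -2.3, 148.0] turn [-0.0, -0.0, -0.004]
house (array([ 621.3, -144.9]), array([56.2, 56.6]), 12.0)
```

Descend with a small correction and settle.

Call:
{"op": "play_rows", "data": {"plan": [0, 2.4, -2.3, 60, 0, 0, -0.003, 0, 2.4, -2.3, 110, 0, 0, -0.003, 0, 2.4, -2.3, 148, 0, 0, -0.003, 0, 2.4, -2.3, 148, 0, 0, -0.003, 0, 2.4, -2.3, 148, 0, 0, -0.003]}}

```text
time_s: 4.03
ee_pos: [635.6, -208.6, 53.5]
ee_rot: [-0.0, 0.776, -0.631, 0.001]
ft_force: [-0.0, -0.9, 0.1]
opening: 0.003
grasp_force: 0.0
```

```bash
python3 - <<'E'
from h import *
st(); L=np.array([621.5,-145,0]); p=bot.sense()["ee_pos"]-L; print("rail xy",p@AX,p@AY)
E
```

```text
4.03 [ 635.6 -208.6   53.5] yang -2.937 tilt [ 0.002 -0.001] F [-0.  -0.9  0.1] T [-0.03 -0.02 -0.01] op 0.003 g 0.0 q [-0.44  0.6   0.01  0.98 -0.   -2.21]
rail xy 0.7758192353327278 -65.11834955427591
```

Call:
{"op": "play_rows", "data": {"plan": [0, -12, 0, 0, 0, 0, 0, 0, -22, 0, 0, 0, 0, 0, 0, -30, 0, 0, 0, 0, 0, 0, -40, 0, 0, 0, 0, 0, 0, -50, 0, 0, 0, 0, 0, 0, -60, 0, 0, 0, 0, 0, 0, -70, 0, 0, 0, 0, 0, 0, -80, 0, 0, 0, 0, 0, 0, -88, 0, 0, 0, 0, 0, 0, -88, 0, 0, 0, 0, 0]}}

```text
time_s: 5.28
ee_pos: [616.8, -121.6, 51.4]
ee_rot: [-0.0, 0.776, -0.631, -0.0]
ft_force: [-0.7, 0.3, -0.9]
opening: 0.0
grasp_force: 0.0
```

```bash
cat > look.py <<'E'
from h import *
st(); L=np.array([621.5,-145,0]); p=bot.sense()["ee_pos"]-L; print("rail xy",p@AX,p@AY)
for c in("top","side"):
    im,d=snap(c); P,u,v=cloud(c,d); q=np.c_[(P-L)@AX,(P-L)@AY]
    m=(abs(P[:,2]-73.5)<3.5)&(abs(q[:,0])<31)&(q[:,1]>p@AY+11)&(q[:,1]<160)
    print(c,m.sum(),box(P[m]) if m.sum()>3 else "", np.percentile(q[m],[1,50,99],axis=0).round(1).tolist() if m.sum()>3 else "")
    g=m&(im[v,u,0].astype(int)-im[v,u,2]>60); print(c,"brass",g.sum(),q[g].mean(0).round(1) if g.sum() else "", P[g].mean(0).round(1) if g.sum() else "")
E
python3 look.py
```

```text
5.28 [ 616.8 -121.6   51.4] yang -2.937 tilt [-0.  0.] F [-0.7  0.3 -0.9] T [-0.03  0.03 -0.05] op 0.0 g 0.0 q [-0.32  0.54 -0.11  0.92  0.   -2.1 ]
rail xy 0.16662373503825112 23.82537019113528
top 459 (array([608.2, -82.7]), array([56.3, 57.4]), 12.2) [[-28.1, 36.7], [-1.5, 64.8], [27.1, 91.6]]
top brass 112 [-1.  64.7] [607.2 -81.9  74.4]
side 254 (array([608.7, -79.8]), array([55.7, 63. ]), 12.1) [[-26.6, 36.0], [1.4, 69.2], [28.3, 96.4]]
side brass 63 [ 0.5 64.5] [608.8 -81.8  74.2]
```

Call:
{"op": "play_rows", "data": {"plan": [0, -4, 0, 0, 0, 0, 0, 0, -8, 0, 0, 0, 0, 0, 0, -12, 0, 0, 0, 0, 0, 0, -15, 0, 0, 0, 0, 0, 0, -18, 0, 0, 0, 0, 0]}}

```text
time_s: 6.0
ee_pos: [613.3, -104.6, 51.4]
ee_rot: [0.0, 0.775, -0.631, -0.0]
ft_force: [0.2, -1.3, -1.0]
opening: 0.001
grasp_force: 0.6
```

```bash
python3 look.py
```

```text
6.0 [ 613.3 -104.6   51.4] yang -2.938 tilt [-0. -0.] F [ 0.2 -1.3 -1. ] T [-0.26 -0.04 -0.  ] op 0.001 g 0.6 q [-0.3   0.53 -0.13  0.91 -0.   -2.07]
rail xy 0.21824297238432777 41.26816734607941
top 435 (array([604.8, -66.4]), array([55.9, 55.9]), 11.6) [[-27.9, 53.0], [1.3, 81.9], [27.3, 107.6]]
top brass 102 [-1.5 80.1] [603.7 -66.9  74.5]
side 260 (array([605.4, -63.9]), array([55.7, 60.4]), 12.7) [[-26.5, 52.8], [0.3, 85.7], [28.2, 112.6]]
side brass 62 [ 0.6 79.6] [605.8 -66.9  74.1]
```

Call:
{"op": "play_rows", "data": {"plan": [0, -2, 0, 0, 0, 0, 0, 0, -4, 0, 0, 0, 0, 0, 0, -4, 0, 0, 0, 0, 0]}}

```text
time_s: 6.48
ee_pos: [612.8, -102.0, 51.6]
ee_rot: [0.001, 0.775, -0.632, 0.001]
ft_force: [0.2, -8.2, -2.9]
opening: -0.0
grasp_force: 4.1
```

Call:
{"op": "play_rows", "data": {"plan": [0, -1, 0, 0, 0, 0, 0, 0, -1, 0, 0, 0, 0, 0]}}

```text
time_s: 6.72
ee_pos: [612.5, -100.7, 51.6]
ee_rot: [0.0, 0.775, -0.632, 0.001]
ft_force: [-0.4, -4.9, -0.9]
opening: -0.005
grasp_force: 2.5
```

Call:
{"op": "play_rows", "data": {"plan": [0, -1, 0, 0, 0, 0, 0, 0, -1, 0, 0, 0, 0, 0]}}

```text
time_s: 6.98
ee_pos: [612.2, -99.3, 51.5]
ee_rot: [0.0, 0.775, -0.632, 0.0]
ft_force: [0.6, -3.7, -0.4]
opening: 0.002
grasp_force: 1.9
```

Call:
{"op": "play_rows", "data": {"plan": [0, -1, 0, 0, 0, 0, 0, 0, -1, 0, 0, 0, 0, 0]}}

```text
time_s: 7.22
ee_pos: [611.9, -97.7, 51.5]
ee_rot: [-0.0, 0.775, -0.631, -0.0]
ft_force: [-0.4, -1.1, 0.5]
opening: 0.001
grasp_force: 0.6
```

```bash
python3 look.py
```

```text
7.22 [611.9 -97.7  51.5] yang -2.938 tilt [-0.  0.] F [-0.4 -1.1  0.5] T [-0.28  0.1  -0.01] op 0.001 g 0.6 q [-0.29  0.52 -0.14  0.91  0.   -2.06]
rail xy 0.2651011367510261 48.30665060439012
top 426 (array([603.4, -59.7]), array([56.1, 55.8]), 12.2) [[-27.6, 60.5], [1.9, 89.9], [27.0, 114.7]]
top brass 114 [-1.2 88.1] [602.3 -59.   74.5]
side 260 (array([603.9, -56.8]), array([56. , 61.2]), 12.2) [[-26.8, 60.5], [0.2, 92.8], [28.0, 119.5]]
side brass 61 [ 0.3 87.7] [603.8 -59.1  74.2]
```

Call:
{"op": "play_rows", "data": {"plan": [0, -1, 0, 0, 0, 0, 0, 0, -1, 0, 0, 0, 0, 0]}}

```text
time_s: 7.58
ee_pos: [611.7, -96.6, 51.5]
ee_rot: [-0.0, 0.775, -0.631, -0.0]
ft_force: [-0.7, 0.3, 0.4]
opening: -0.002
grasp_force: 0.1
```

Call:
{"op": "play_rows", "data": {"plan": [0, -1, 0, 0, 0, 0, 0, 0, -1, 0, 0, 0, 0, 0]}}

```text
time_s: 7.82
ee_pos: [611.5, -95.7, 51.4]
ee_rot: [-0.0, 0.775, -0.631, -0.0]
ft_force: [-1.4, -0.4, -0.3]
opening: 0.001
grasp_force: 0.0
```

```bash
python3 look.py
```

```text
7.83 [611.5 -95.7  51.4] yang -2.937 tilt [-0.  0.] F [-1.4 -0.4 -0.3] T [ 0. -0. -0.] op 0.001 g 0.0 q [-0.29  0.52 -0.14  0.91  0.   -2.06]
rail xy 0.27966835512438415 50.30869976870622
top 422 (array([603. , -57.6]), array([56.3, 55.8]), 11.9) [[-27.6, 62.4], [1.7, 92.4], [27.2, 116.8]]
top brass 105 [-1.2 90.3] [601.8 -56.9  74.5]
side 259 (array([603.3, -54.6]), array([55.7, 61.3]), 12.5) [[-26.7, 63.0], [1.2, 95.1], [27.9, 121.5]]
side brass 63 [ 0.1 89.2] [603.3 -57.7  74.2]
```

```bash
python3 - <<'E'
from h import *
L=np.array([621.5,-145,0])
for c in("top","side"):
  for i in range(3):
    im,d=snap(c); P,u,v=cloud(c,d); q=np.c_[(P-L)@AX,(P-L)@AY]
    m=(P[:,2]>44)&(P[:,2]<56)&(q[:,0]>40)&(q[:,0]<80)&(q[:,1]>50)&(q[:,1]<130)
    pr=np.percentile(q[m],[2,98],axis=0); 
    h=(abs(P[:,2]-74)<3)&(abs(q[:,0])<31)&(q[:,1]>61)&(q[:,1]<130); hr=np.percentile(q[h],[1,99],axis=0)
    r=(P[:,2]>10)&(P[:,2]<22)&(abs(q[:,0])<30); rr=np.percentile(q[r&(q[:,1]>-140)&(q[:,1]<290)][:,1],[0.7,99.3])
    print(c,"post",pr.round(1).tolist(),pr.mean(0).round(1),m.sum(),"house",hr.round(1).tolist(),hr.mean(0).round(1),"rail",rr.round(1),rr.mean().round(1)+20)
  if c=="top": 
    a=proj(c,L+95*AY+30*AX+[0,0,50]).astype(int); cv2.imwrite("pics/st.png",cv2.resize(im[a[1]-45:a[1]+45,a[0]-60:a[0]+60,::-1],None,fx=6,fy=6,interpolation=cv2.INTER_CUBIC))
E
```

```text
top post [[48.1, 77.0], [71.7, 106.5]] [59.9 91.7] 120 house [[-27.9, 62.1], [27.2, 117.1]] [-0.3 89.6] rail [123.9 248.2] 206.1
top post [[48.0, 76.9], [71.3, 106.3]] [59.7 91.6] 119 house [[-28.2, 61.9], [26.9, 116.9]] [-0.6 89.4] rail [123.6 248.4] 206.0
top post [[48.2, 77.2], [71.5, 106.4]] [59.9 91.8] 121 house [[-27.9, 62.0], [27.3, 116.8]] [-0.3 89.4] rail [123.5 248.2] 205.9
side post [[48.8, 77.3], [72.1, 110.9]] [60.5 94.1] 72 house [[-26.8, 63.1], [28.0, 121.1]] [ 0.6 92.1] rail [-97.9 253. ] 97.5
side post [[49.1, 79.1], [71.9, 111.0]] [60.5 95. ] 71 house [[-26.6, 61.7], [28.0, 121.3]] [ 0.7 91.5] rail [-94.8 252.2] 98.7
side post [[49.0, 78.2], [71.6, 111.0]] [60.3 94.6] 72 house [[-26.7, 62.0], [27.5, 120.1]] [ 0.4 91. ] rail [-94.1 252.6] 99.2
```

View pics/st.png

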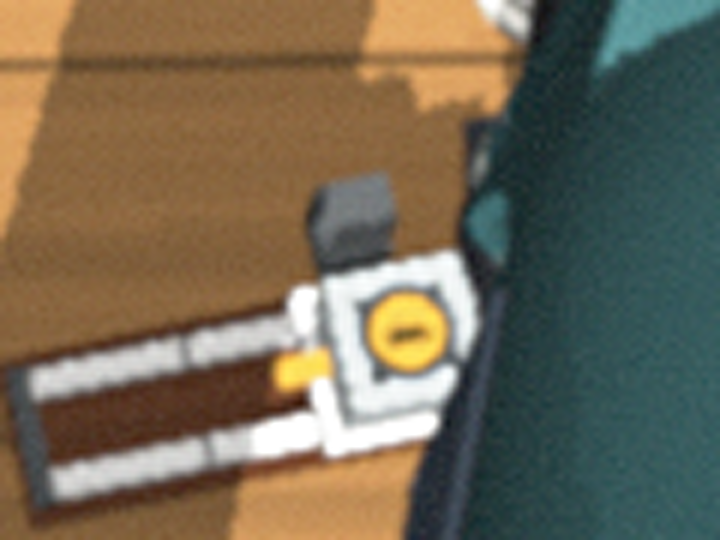

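Picture: carrier nearly level with the post (px ~355,220 vs housing 400,335), perhaps 2 mm short. Nudge 1 mm at a time, watching the force.

Call:
{"op": "play_rows", "data": {"plan": [0, -1, 0, 0, 0, 0, 0, 0, -1, 0, 0, 0, 0, 0]}}

```text
time_s: 8.48
ee_pos: [611.3, -94.9, 51.5]
ee_rot: [-0.0, 0.775, -0.631, -0.0]
ft_force: [0.4, 0.1, 0.1]
opening: -0.002
grasp_force: 0.0
```

Call:
{"op": "play_rows", "data": {"plan": [0, -1, 0, 0, 0, 0, 0, 0, -1, 0, 0, 0, 0, 0]}}

```text
time_s: 8.72
ee_pos: [611.1, -93.9, 51.5]
ee_rot: [-0.0, 0.775, -0.631, -0.0]
ft_force: [-0.6, 0.2, 0.4]
opening: -0.0
grasp_force: 0.0
```

```bash
python3 look.py
```

```text
8.72 [611.1 -93.9  51.5] yang -2.938 tilt [-0.  0.] F [-0.6  0.2  0.4] T [-0.02 -0.02 -0.04] op -0.0 g 0.0 q [-0.28  0.52 -0.14  0.91  0.   -2.06]
rail xy 0.296130391683338 52.1733225820557
top 424 (array([602.6, -55.5]), array([56.1, 55.5]), 11.9) [[-27.8, 64.6], [2.0, 94.7], [27.4, 118.7]]
top brass 109 [-1.2 92.4] [601.4 -54.8  74.6]
side 261 (array([603. , -52.6]), array([55.6, 61.8]), 11.7) [[-26.5, 63.8], [0.4, 95.6], [27.8, 122.6]]
side brass 61 [ 0.9 90.5] [603.9 -56.3  74.1]
```

Call:
{"op": "play_rows", "data": {"plan": [0, 15, 0, 0, 0, 0, 0, 0, 30, 0, 0, 0, 0, 0, 0, 30, 0, -40, 0, 0, 0, 0, 30, 0, -100, 0, 0, 0, 0, 30, 0, -130, 0, 0, 0, 0, 30, 0, -130, 0, 0, 0]}}

```text
time_s: 9.57
ee_pos: [618.4, -124.8, 183.8]
ee_rot: [-0.001, 0.775, -0.632, 0.002]
ft_force: [-0.9, 1.3, -0.1]
opening: -0.0
grasp_force: 0.0
```

```bash
cat > meas.py <<'E'
from h import *
st(); L=np.array([621.5,-145,0])
for c in("top","side"):
  for i in range(2):
    im,d=snap(c); P,u,v=cloud(c,d); q=np.c_[(P-L)@AX,(P-L)@AY]
    m=(P[:,2]>44)&(P[:,2]<56)&(q[:,0]>40)&(q[:,0]<80)&(q[:,1]>50)&(q[:,1]<130)
    pr=np.percentile(q[m],[2,98],axis=0)
    h=(abs(P[:,2]-74)<3)&(abs(q[:,0])<31)&(q[:,1]>45)&(q[:,1]<130); hr=np.percentile(q[h],[1,99],axis=0)
    g=h&(im[v,u,0].astype(int)-im[v,u,2]>60); 
    print(c,"post",pr.mean(0).round(1),m.sum(),"house",hr.mean(0).round(1),box(P[h]),"brass",q[g].mean(0).round(1),P[g].mean(0).round(1))
E
python3 meas.py; python3 -c "
from h import *
go([556,327,180],.234+np.pi)"
```

```text
9.57 [ 618.4 -124.8  183.8] yang -2.938 tilt [ 0.004 -0.001] F [-0.9  1.3 -0.1] T [ 0.03  0.03 -0.04] op -0.0 g 0.0 q [-0.33  0.46  0.13  1.24 -0.   -2.1 ]
top post [59.6 91.8] 119 house [-0.4 91.4] (array([602.4, -56. ]), array([56.3, 56.6]), 12.2) brass [-0.7 91.8] [602.1 -55.3  74.7]
top post [59.8 91.5] 119 house [-0.6 91. ] (array([602.4, -56. ]), array([56.1, 56.1]), 11.8) brass [-1.6 92.2] [601.1 -55.1  74.9]
side post [60.5 94.6] 72 house [ 0.6 94.9] (array([602.7, -52.7]), array([55.9, 60.5]), 13.7) brass [ 0.2 90.6] [603.1 -56.3  74. ]
side post [60.6 94.3] 73 house [ 0.4 93.7] (array([602.9, -53. ]), array([55.7, 61.6]), 11.0) brass [-0.2 91.3] [602.6 -55.7  74.1]
shift [-453.6, -31.7, 0.5] turn [0.002, 0.001, -0.03]
```

Call:
{"op": "play_rows", "data": {"plan": [45, -453, -32, 0, 0, 0, -0.028, 45, -453, -32, 0, 0, 0, -0.028, 45, -453, -32, 0, 0, 0, -0.028, 45, -453, -32, 0, 0, 0, -0.028, 45, -453, -32, 0, 0, 0, -0.028, 45, -453, -32, 0, 0, 0, -0.028, 45, -453, -32, 0, 0, 0, -0.028, 45, -453, -32, 0, 0, 0, -0.028, 45, -453, -32, 30, 0, 0, -0.028, 45, -453, -32, 30, 0, 0, -0.028]}}

```text
time_s: 11.02
ee_pos: [555.6, 325.7, 149.1]
ee_rot: [0.002, 0.784, -0.621, -0.001]
ft_force: [0.5, -0.3, 0.1]
opening: 0.452
grasp_force: 0.0
```

```bash
python3 -c "
from h import *
st();go([556.6,326.5,49],.234+np.pi)"
```

```text
11.03 [555.6 325.7 149.1] yang -2.91 tilt [-0.004 -0.002] F [ 0.5 -0.3  0.1] T [-0.    0.   -0.03] op 0.452 g 0.0 q [ 0.4   0.5   0.11  1.18 -0.   -1.4 ]
shift [-0.6, -1.6, 100.0] turn [0.005, -0.001, -0.002]
```

Call:
{"op": "play_rows", "data": {"plan": [45, 0, 0, 40, 0, 0, 0, 45, 0, 0, 70, 0, 0, 0, 45, 0, 0, 90, 0, 0, 0, 45, 0, 0, 98, 0, 0, 0, 45, 0, 0, 98, 0, 0, 0, 45, 0, 0, 98, 0, 0, 0]}}

```text
time_s: 11.78
ee_pos: [557.4, 326.8, 54.6]
ee_rot: [-0.001, 0.784, -0.621, 0.0]
ft_force: [0.3, -0.0, -0.9]
opening: 0.45
grasp_force: 0.0
```

```bash
python3 -c "
from h import *
st();go([556.6,326.5,49],.234+np.pi)"
```

```text
11.78 [557.4 326.8  54.6] yang -2.91 tilt [0.001 0.001] F [ 0.3 -0.  -0.9] T [-0.04  0.02 -0.06] op 0.45 g 0.0 q [ 0.4   0.56 -0.06  0.95 -0.   -1.4 ]
shift [0.1, 0.8, 5.6] turn [-0.001, 0.0, -0.002]
```

Call:
{"op": "play_rows", "data": {"plan": [45, 0, 0.8, 5, 0, 0, 0, 45, 0, 0.8, 5, 0, 0, 0, 0, 0, 0.8, 5, 0, 0, 0, 0, 0, 0.8, 5, 0, 0, 0, 0, 0, 0.8, 5, 0, 0, 0, 0, 0, 0.8, 5, 0, 0, 0, 0, 0, 0.8, 5, 0, 0, 0]}}

```text
time_s: 12.65
ee_pos: [555.9, 326.5, 48.7]
ee_rot: [0.0, 0.784, -0.621, -0.0]
ft_force: [-4.1, -1.2, 5.2]
opening: 0.097
grasp_force: 58.9
```

```bash
python3 -c "
from h import *
st()"
```

```text
12.65 [555.9 326.5  48.7] yang -2.91 tilt [-0.  0.] F [-4.1 -1.2  5.2] T [-0.23  0.74 -0.02] op 0.097 g 58.9 q [ 0.4   0.56 -0.07  0.94  0.   -1.4 ]
```

Call:
{"op": "play_rows", "data": {"plan": [0, 0, 0, -15, 0, 0, 0, 0, 0, 0, -40, 0, 0, 0, 0, 0, 0, -70, 0, 0, 0, 0, 0, 0, -95, 0, 0, 0, 0, 0, 0, -95, 0, 0, 0, 0, 0, 0, -95, 0, 0, 0]}}

```text
time_s: 13.4
ee_pos: [555.9, 326.5, 143.1]
ee_rot: [0.0, 0.784, -0.621, -0.0]
ft_force: [-0.1, -0.6, -0.2]
opening: 0.094
grasp_force: 58.5
```

```bash
python3 - <<'E'
from h import *
st();go([602.4,-55.8,143],.2065+np.pi)
s=bot.sense()["ee_pos"]
y=.2316; ax=np.array([np.cos(y),np.sin(y),0]);ay=np.array([-np.sin(y),np.cos(y),0])
for c in("top","side"):
    im,d=snap(c); P,u,v=cloud(c,d); q=np.c_[(P-s)@ax,(P-s)@ay]
    for n,m in(("key",(abs(q[:,0])<12)&(abs(q[:,1])<30)&(P[:,2]>s[2]-45)&(P[:,2]<s[2]-8)),("other",(P[:,2]>55)&(P[:,2]<85)&(abs(P[:,0]-572)<20)&(abs(P[:,1]-258)<25))):
        Q=P[m]; 
        if len(Q)>3: print(c,n,len(Q),Q.mean(0).round(1),Q[:,2].min().round(1)-s[2],np.percentile(q[m],[2,50,98],axis=0).round(1).tolist(),box(Q))
    cv2.imwrite(f"pics/{c}k.png",im[...,::-1])
a=proj("side",s-[0,0,15]).astype(int); im=cv2.imread("pics/sidek.png")
cv2.imwrite("pics/held.png",cv2.resize(im[a[1]-45:a[1]+55,a[0]-60:a[0]+60],None,fx=6,fy=6,interpolation=cv2.INTER_CUBIC)); print(a)
E
```

```text
13.4 [555.9 326.5 143.1] yang -2.91 tilt [-0. -0.] F [-0.1 -0.6 -0.2] T [ 0.01  0.   -0.05] op 0.094 g 58.5 q [ 0.4   0.5   0.09  1.16 -0.   -1.4 ]
shift [382.7, 42.6, 0.2] turn [0.0, -0.0, 0.025]
top other 81 [571.8 257.5  73.5] -86.72637332034321 [[-4.0, -86.7], [-1.1, -71.0], [4.9, -54.2]] (array([572.4, 258.2]), array([ 9. , 33.6]), 13.0)
side key 22 [555.2 331.5 117.8] -34.62637332034322 [[-1.0, -1.0], [0.1, 6.5], [2.3, 8.2]] (array([554.9, 330.1]), array([9.6, 2.6]), 85.3)
side other 61 [568.3 271.5  68.8] -88.02637332034323 [[-3.7, -75.3], [-0.9, -53.3], [4.3, -50.5]] (array([570.6, 265.2]), array([ 8.2, 25.8]), 11.8)
[221 227]
```

View pics/held.png

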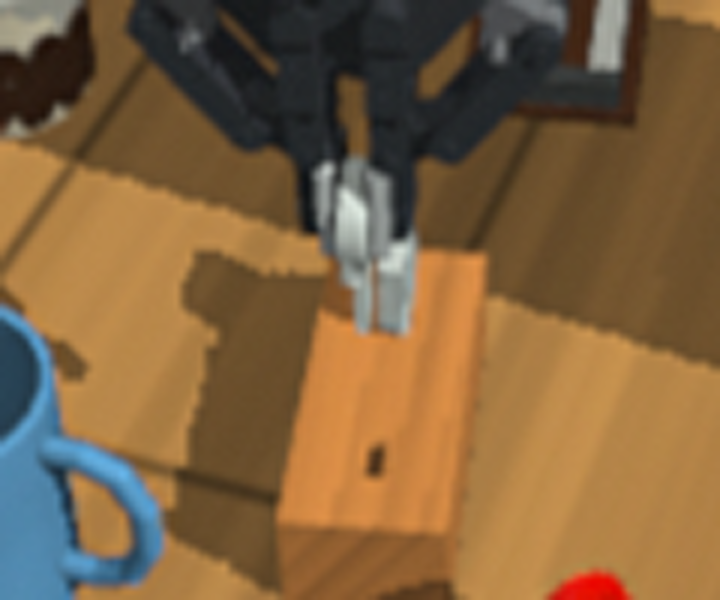

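Call:
{"op": "play_rows", "data": {"plan": [0, 382.7, 42.4, 0, 0, 0, 0.025, 0, 382.7, 42.4, 0, 0, 0, 0.025, 0, 382.7, 42.4, 0, 0, 0, 0.025, 0, 382.7, 42.4, 0, 0, 0, 0.025, 0, 382.7, 42.4, 0, 0, 0, 0.025, 0, 382.7, 42.4, 0, 0, 0, 0.025, 0, 382.7, 42.4, 0, 0, 0, 0.025, 0, 382.7, 42.4, 0, 0, 0, 0.025, 0, 382.7, 42.4, 22, 0, 0, 0.025, 0, 382.7, 42.4, 22, 0, 0, 0.025]}}

```text
time_s: 14.75
ee_pos: [601.6, -53.8, 120.3]
ee_rot: [0.001, 0.777, -0.63, -0.001]
ft_force: [-0.0, -0.2, -0.4]
opening: 0.092
grasp_force: 58.5
```

Call:
{"op": "play_rows", "data": {"plan": [0, 0, 0, 0, 0, 0, 0, 0, 0, 0, 0, 0, 0, 0]}}

```text
time_s: 15.0
ee_pos: [603.0, -55.2, 122.2]
ee_rot: [-0.0, 0.777, -0.63, 0.0]
ft_force: [0.1, -0.7, 0.1]
opening: 0.094
grasp_force: 58.5
```

```bash
python3 - <<'E'
from h import *
st();go([602.2,-55.8,116],.2065+np.pi)
s=bot.sense()["ee_pos"]
c="side"; im,d=snap(c); P,u,v=cloud(c,d); q=np.c_[(P-s)@AX,(P-s)@AY]
for z0,z1 in((-36,-24),):
    m=(abs(q[:,0])<8)&(abs(q[:,1])<14)&(P[:,2]>s[2]+z0)&(P[:,2]<s[2]+z1); print("blade",m.sum(),q[m].mean(0),np.percentile(q[m],[2,98],axis=0))
h=(abs(P[:,2]-74)<3)&(abs((P-[602,-56,0])@AX)<31)&(abs((P-[602,-56,0])@AY)<31); g=h&(im[v,u,0].astype(int)-im[v,u,2]>60)
print("brass",g.sum(),P[g].mean(0),q[g].mean(0),box(P[g]))
a=proj(c,s-[0,0,30]).astype(int)
cv2.imwrite("pics/ins.png",cv2.resize(im[a[1]-40:a[1]+40,a[0]-50:a[0]+50,::-1],None,fx=7,fy=7,interpolation=cv2.INTER_CUBIC)); print(a, proj(c,[602.2,-55.8,75]),proj(c,s-[0,0,36.7]))
E
```

```text
15.0 [603.  -55.2 122.2] yang -2.934 tilt [ 0.001 -0.   ] F [ 0.1 -0.7  0.1] T [ 0.02 -0.01 -0.02] op 0.094 g 58.5 q [-0.23  0.45 -0.06  1.06  0.   -2.  ]
shift [0.4, 1.0, 6.2] turn [-0.001, -0.0, 0.001]
blade 7 [1.61092813 6.2499883 ] [[0.26812543 3.44307042]
 [2.77505571 9.69034508]]
brass 60 [602.89230522 -55.17444778  74.15599271] [-0.13879836  0.07540473] (array([601.8, -53.1]), array([29.2, 33.6]), 14.1)
[258 134] [258.54493797 140.22566288] [258.24080508 136.91967184]
```

View pics/ins.png

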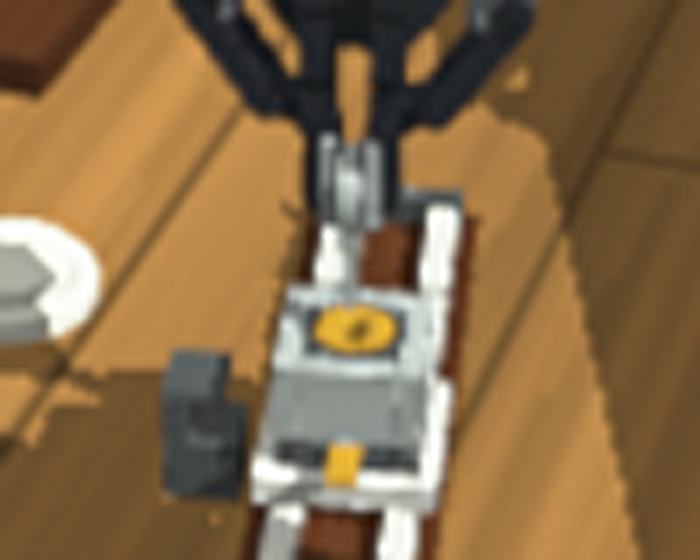

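Key held upright with blade above the keyway (crop 358,328), slightly left. I measure the slots sub-pixel (keyway vs. emptied block slot, known from the grasp) to calibrate the offset.

```bash
python3 - <<'E'
from h import *
def ray(c,u,v,z):
    a=unproj(c,u,v,500);b=unproj(c,u,v,1000); t=(z-a[2])/(b[2]-a[2]); return a+t*(b-a)
im,_=snap("top"); cv2.imwrite("pics/topn.png",im[...,::-1])
def dark(f,c,P,r,thr=None):
    im=cv2.imread(f).astype(float); g=im[...,2]  # red
    u,v=proj(c,P); u0,v0=int(round(u)),int(round(v)); s=g[v0-r:v0+r+1,u0-r:u0+r+1]
    wt=np.clip(np.percentile(s,60)*0.85-s,0,None)
    n,lab=cv2.connectedComponents((wt>0).astype(np.uint8)); 
    # component nearest to centre, biggest weight
    best=max(range(1,n),key=lambda k:(wt*(lab==k)).sum()); wt=wt*(lab==best)
    yy,xx=np.mgrid[-r:r+1,-r:r+1]; uu=u0+(wt*xx).sum()/wt.sum(); vv=v0+(wt*yy).sum()/wt.sum()
    print(f,c,(round(uu,2),round(vv,2)),"npx",(wt>0).sum(),ray(c,uu,vv,P[2]).round(1))
K=[602.2,-55.8,75.];B=[556,326.5,42.]
dark("pics/topk.png","top",K,3);dark("pics/sidek.png","side",K,3)
dark("pics/topn.png","top",B,5);dark("pics/sidek.png","side",B,5)
for f,c,P in(("pics/topk.png","top",K),("pics/sidek.png","side",K),("pics/topn.png","top",B)):
    u,v=proj(c,P).round().astype(int); print((u,v));print(cv2.imread(f)[v-5:v+6,u-6:u+7,2])
E
```

```text
pics/topk.png top (np.float64(335.53), np.float64(186.51)) npx 14 [600.2 -54.7  75. ]
pics/sidek.png side (np.float64(258.8), np.float64(140.93)) npx 8 [600.6 -52.8  75. ]
pics/topn.png top (np.float64(180.12), np.float64(208.65)) npx 18 [554.8 327.5  42. ]
pics/sidek.png side (np.float64(223.18), np.float64(258.48)) npx 19 [554.8 328.3  42. ]
(np.int64(336), np.int64(186))
[[122 161 218 246 255 254 254 253 245 216 157 124 161]
 [147 223 252 253 253 250 252 252 251 246 225 159 143]
 [199 249 254 252 249 248 250 252 251 253 250 225 160]
 [231 255 252 251 248 247 250 251 252 254 253 244 184]
 [243 252 247 242 233 219 214 209 227 244 250 252 210]
 [244 252 237 208 174 144 125 132 164 218 245 249 218]
 [238 251 228 167 136 142 150 172 201 226 244 247 203]
 [231 254 239 205 200 223 232 241 244 244 251 243 170]
 [192 249 250 242 246 250 252 252 252 253 254 231 135]
 [149 211 246 252 254 254 253 253 253 251 237 181 110]
 [135 146 202 238 250 254 252 254 246 223 170 122 114]]
(np.int64(259), np.int64(140))
[[197 203 182 164 151 149 151 168 151 141 143 148 117]
 [197 203 185 178 180 176 176 1
[... 456 characters left out ...]
86 192]
 [182 186 164 155 152 150 148 149 147 147 146 126 183]]
(np.int64(181), np.int64(208))
[[232 233 231 235 233 233 234 232 233 233 233 231 227]
 [234 234 237 234 233 231 232 231 227 227 224 226 225]
 [233 235 230 230 227 228 230 227 227 226 224 222 227]
 [226 228 226 227 225 228 229 225 226 226 228 230 228]
 [225 226 224 220 215 211 191 180 197 225 230 230 226]
 [229 226 209 171 154 156 129 122 164 217 229 230 229]
 [231 225 188 134 122 127 143 159 190 222 226 226 227]
 [229 226 196 167 163 179 194 207 216 221 221 220 224]
 [228 223 217 204 205 212 220 223 219 219 214 219 218]
 [223 222 221 216 218 218 222 219 220 220 220 220 220]
 [221 218 218 223 221 222 220 225 223 224 225 225 226]]
```

Call:
{"op": "play_rows", "data": {"plan": [0, 0, 1.5, 0, 0, 0, 0, 0, 0, 1.5, 6, 0, 0, 0, 0, 0, 1.5, 10, 0, 0, 0, 0, 0, 1.5, 13, 0, 0, 0, 0, 0, 1.5, 13, 0, 0, 0]}}

```text
time_s: 15.72
ee_pos: [601.1, -56.0, 108.2]
ee_rot: [0.0, 0.776, -0.63, -0.0]
ft_force: [-0.5, 0.2, 0.5]
opening: 0.094
grasp_force: 58.5
```

```bash
python3 -c "
from h import *
st();go([601.5,-55.4,106],.2065+np.pi)"
```

```text
15.72 [601.1 -56.  108.2] yang -2.935 tilt [-0.001  0.   ] F [-0.5  0.2  0.5] T [0.01 0.02 0.04] op 0.094 g 58.5 q [-0.23  0.46 -0.09  1.03 -0.   -2.01]
shift [-0.5, -0.5, 2.2] turn [0.0, 0.0, 0.0]
```

Call:
{"op": "play_rows", "data": {"plan": [0, -0.3, -0.3, 3, 0, 0, 0, 0, -0.3, -0.3, 6, 0, 0, 0, 0, -0.3, -0.3, 6, 0, 0, 0]}}

```text
time_s: 16.1
ee_pos: [601.2, -55.7, 102.3]
ee_rot: [0.0, 0.776, -0.63, -0.0]
ft_force: [-1.2, -1.2, 1.8]
opening: 0.094
grasp_force: 58.8
```

Call:
{"op": "play_rows", "data": {"plan": [0, 0, 0, 2, 0, 0, 0, 0, 0, 0, 4, 0, 0, 0, 0, 0, 0, 6, 0, 0, 0, 0, 0, 0, 6, 0, 0, 0]}}

```text
time_s: 16.6
ee_pos: [600.8, -55.6, 96.0]
ee_rot: [0.0, 0.776, -0.63, -0.001]
ft_force: [-5.1, -2.2, -2.8]
opening: 0.095
grasp_force: 58.4
```

```bash
python3 -c "
from h import *
st()"
```

```text
16.6 [600.8 -55.6  96. ] yang -2.935 tilt [-0.002  0.   ] F [-5.1 -2.2 -2.8] T [-0.18  1.23  0.  ] op 0.095 g 58.4 q [-0.23  0.46 -0.11  1.   -0.   -2.  ]
```

Call:
{"op": "play_rows", "data": {"plan": [0, 0, 0.3, 2, 0, 0, 0, 0, 0, 0.3, 4, 0, 0, 0, 0, 0, 0.3, 6, 0, 0, 0, 0, 0, 0.3, 8, 0, 0, 0, 0, 0, 0.3, 8, 0, 0, 0]}}

```text
time_s: 17.23
ee_pos: [601.8, -55.7, 88.5]
ee_rot: [-0.0, 0.776, -0.63, 0.0]
ft_force: [1.3, -0.9, -2.2]
opening: 0.09
grasp_force: 58.4
```

Call:
{"op": "play_rows", "data": {"plan": [0, 0, 0, 2, 0, 0, 0, 0, 0, 0, 4, 0, 0, 0, 0, 0, 0, 6, 0, 0, 0, 0, 0, 0, 6, 0, 0, 0]}}

```text
time_s: 17.73
ee_pos: [601.4, -55.6, 82.2]
ee_rot: [-0.0, 0.776, -0.63, 0.0]
ft_force: [3.7, -0.2, -1.9]
opening: 0.093
grasp_force: 58.5
```

```bash
python3 -c "
from h import *
st()"
```

```text
17.73 [601.4 -55.6  82.2] yang -2.935 tilt [0. 0.] F [ 3.7 -0.2 -1.9] T [ 0.18 -0.95 -0.02] op 0.093 g 58.5 q [-0.23  0.48 -0.13  0.96  0.   -2.  ]
```

Call:
{"op": "play_rows", "data": {"plan": [0, 0, 0, 0.8, 0, 0, 0, 0, 0, 0, 1.5, 0, 0, 0, 0, 0, 0, 1.5, 0, 0, 0]}}

```text
time_s: 18.1
ee_pos: [601.5, -55.6, 81.5]
ee_rot: [-0.0, 0.776, -0.63, 0.0]
ft_force: [2.6, 1.0, 7.3]
opening: 0.096
grasp_force: 60.2
```

```bash
python3 -c "
from h import *
st()"
```

```text
18.1 [601.5 -55.6  81.5] yang -2.935 tilt [ 0.001 -0.   ] F [2.6 1.  7.3] T [ 0.37 -0.44  0.  ] op 0.096 g 60.2 q [-0.23  0.48 -0.13  0.96  0.   -2.  ]
```

Call:
{"op": "play_rows", "data": {"plan": [0, 0, 0, 0, 0, 0, 0, 0, 0, 0, 0, 0, 0, 0.12, 0, 0, 0, 0, 0, 0, 0.24, 0, 0, 0, 0, 0, 0, 0.36, 0, 0, 0, 0, 0, 0, 0.48, 0, 0, 0, 0, 0, 0, 0.6, 0, 0, 0, 0, 0, 0, 0.72, 0, 0, 0, 0, 0, 0, 0.84, 0, 0, 0, 0, 0, 0, 0.84]}}

```text
time_s: 19.23
ee_pos: [601.4, -56.0, 81.6]
ee_rot: [0.0, -0.451, 0.893, -0.001]
ft_force: [1.8, 0.3, 7.5]
opening: 0.092
grasp_force: 60.1
```

```bash
python3 -c "
from h import *
st()"
```

```text
19.23 [601.4 -56.   81.6] yang 2.507 tilt [ 0.001 -0.001] F [1.8 0.3 7.5] T [-0.16 -0.3   0.07] op 0.092 g 60.1 q [-0.23  0.48 -0.13  0.96 -0.   -1.16]
```

Call:
{"op": "play_rows", "data": {"plan": [0, 0, 0, 0, 0, 0, 0.12, 0, 0, 0, 0, 0, 0, 0.24, 0, 0, 0, 0, 0, 0, 0.36, 0, 0, 0, 0, 0, 0, 0.48, 0, 0, 0, 0, 0, 0, 0.6, 0, 0, 0, 0, 0, 0, 0.72, 0, 0, 0, 0, 0, 0, 0.84, 0, 0, 0, 0, 0, 0, 0.84, 0, 0, 0, 0, 0, 0, 0.84]}}

```text
time_s: 20.35
ee_pos: [601.1, -55.9, 81.5]
ee_rot: [0.0, -0.049, 0.999, -0.0]
ft_force: [-0.5, 0.1, 8.3]
opening: 0.093
grasp_force: 60.2
```

```bash
python3 meas.py; python3 -c "
from h import *
im,_=snap('side');a=proj('side',[602,-40,50]).astype(int)
cv2.imwrite('pics/end.png',cv2.resize(im[a[1]-45:a[1]+45,a[0]-55:a[0]+55,::-1],None,fx=6,fy=6,interpolation=cv2.INTER_CUBIC))"
```

```text
20.35 [601.1 -55.9  81.5] yang 1.668 tilt [ 0.    -0.001] F [-0.5  0.1  8.3] T [-0.13  0.07  0.04] op 0.093 g 60.2 q [-0.23  0.48 -0.14  0.96 -0.   -0.32]
top post [60.2 96.9] 65 house [ -2.5 118.4] (array([594.9, -29.4]), array([0.5, 4.9]), 88.2) brass [nan nan] [nan nan nan]
top post [59.6 97.1] 65 house [ -1.  118.6] (array([596.3, -29.2]), array([8. , 1.4]), 13.8) brass [nan nan] [nan nan nan]
side post [60.6 93.9] 72 house [ 0.5 95.5] (array([602.6, -51.9]), array([55.9, 56.1]), 12.9) brass [-1.4 99. ] [599.9 -48.4  74.1]
side post [60.3 93.9] 70 house [ 0.5 95.4] (array([603. , -52.5]), array([55.8, 58.8]), 11.2) brass [-1.8 99.8] [599.3 -47.7  74.6]meas.py:10: RuntimeWarning: Mean of empty slice.
  print(c,"post",pr.mean(0).round(1),m.sum(),"house",hr.mean(0).round(1),box(P[h]),"brass",q[g].mean(0).round(1),P[g].mean(0).round(1))
  ret = um.true_divide(
```

View pics/end.png

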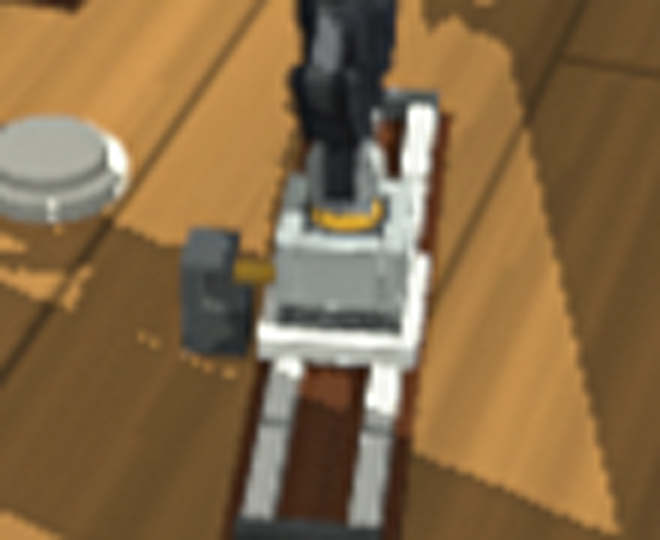

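The brass tongue (crop 252,270) now sits in the keeper's fork and the key is seated, so the plug has turned a quarter. Let it settle, then hand in.

Call:
{"op": "play_rows", "data": {"plan": [0, 0, 0, 0, 0, 0, 0.02, 0, 0, 0, 0, 0, 0, 0.02, 0, 0, 0, 0, 0, 0, 0.02, 0, 0, 0, 0, 0, 0, 0.02]}}

```text
time_s: 21.1
ee_pos: [601.1, -55.8, 81.5]
ee_rot: [0.0, -0.039, 0.999, -0.0]
ft_force: [0.0, 0.1, 8.7]
opening: 0.098
grasp_force: 60.2
```

```bash
python3 -c "
from h import *
st(); print(bot.job_done())"
```

```text
21.1 [601.1 -55.8  81.5] yang 1.649 tilt [ 0.    -0.001] F [0.  0.1 8.7] T [-0.    0.04  0.13] op 0.098 g 60.2 q [-0.23  0.48 -0.14  0.96 -0.   -0.31]
the job is handed in; nothing more can be done
None
```

I handed the job in at 21.1 s, and no verdict came back: the carrier sits level with the keeper post, and the round-headed key is home, turned a quarter clockwise and still gripped at about 60 N.

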